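# Line up the chased beakers by height

### The job

Set the four pitch-filled silver beakers out for the chaser in order of height, one upright in the middle of each leather pad of the board: the tallest on the pad next to the anvil, then ever shorter, so the shortest stands furthest from the anvil. Set each one down gently without dropping or tipping it, and leave the jar standing where it is.

Things in the scene. Friction and masses are not known exactly. Their poses are not given: they have to be found in the camera images.
- beaker_100: the tallest and widest of four round straight-sided silver beakers filled solid to the brim with black pitch (dark top): 100 mm tall, 57 mm in diameter, 400 g give or take a fifth; loose, stands upright on the bench near the robot at the start, can be gripped anywhere on its side; origin at the centre of its underside, z up its axis
- beaker_85: the second tallest of four round straight-sided silver beakers filled solid to the brim with black pitch (dark top): 85 mm tall, 52 mm in diameter, 290 g give or take a fifth; loose, stands upright on the bench near the robot at the start, can be gripped anywhere on its side; origin at the centre of its underside, z up its axis
- beaker_70: the third tallest of four round straight-sided silver beakers filled solid to the brim with black pitch (dark top): 70 mm tall, 47 mm in diameter, 200 g give or take a fifth; loose, stands upright on the bench near the robot at the start, can be gripped anywhere on its side; origin at the centre of its underside, z up its axis
- beaker_55: the shortest and narrowest of four round straight-sided silver beakers filled solid to the brim with black pitch (dark top): 55 mm tall, 42 mm in diameter, 140 g give or take a fifth; loose, stands upright on the bench near the robot at the start, can be gripped anywhere on its side; origin at the centre of its underside, z up its axis
- pad_a: one of four identical round brown leather pads, 72 mm in diameter and 3 mm thick, fixed about 85 mm apart in a straight row on a 12 mm thick, 100 mm wide pale wooden board; which pad is where in the row changes; origin at the centre of its underside (12 mm above the bench), so its top face is 3 mm above its origin
- pad_b: one of four identical round brown leather pads, 72 mm in diameter and 3 mm thick, fixed about 85 mm apart in a straight row on a 12 mm thick, 100 mm wide pale wooden board; which pad is where in the row changes; origin at the centre of its underside (12 mm above the bench), so its top face is 3 mm above its origin
- pad_c: one of four identical round brown leather pads, 72 mm in diameter and 3 mm thick, fixed about 85 mm apart in a straight row on a 12 mm thick, 100 mm wide pale wooden board; which pad is where in the row changes; origin at the centre of its underside (12 mm above the bench), so its top face is 3 mm above its origin
- pad_d: one of four identical round brown leather pads, 72 mm in diameter and 3 mm thick, fixed about 85 mm apart in a straight row on a 12 mm thick, 100 mm wide pale wooden board; which pad is where in the row changes; origin at the centre of its underside (12 mm above the bench), so its top face is 3 mm above its origin
- anvil: small steel bench anvil fixed on the board about 110 mm beyond the centre of the last pad at one end of the row of pads, at either end (at the other end a wooden stand of upright steel punches); 45 mm wide, 102 mm long along the row with its horn, 55 mm tall; origin at the centre of its underside, on the board, in line with the pads
- jar: amber glass jar with a white lid, 52 mm in diameter, 64 mm tall, loose, standing in the line of beakers near the robot (as does a 50 mm steel block with round hollows in its top, which is fixed); not part of the job; origin at the centre of its underside

How it is judged:
At the end, for the whole second after the job is handed in: each beaker stands upright (within 0.08 rad) and still on a leather pad, its axis within 14 mm of the pad's centre, in order of height from the anvil: 100 mm tall on the nearest pad, then 85, 70 and 55 mm on the furthest (distance from the anvil within 30 mm of 110, 195, 280 and 365 mm) ((horizontal distance between beaker_100 and pad_a below 0.014 m or horizontal distance between beaker_100 and pad_b below 0.014 m or horizontal distance between beaker_100 and pad_c below 0.014 m or horizontal distance between beaker_100 and pad_d below 0.014 m) and horizontal distance between beaker_100 and anvil between 0.0805 and 0.1405 m and height (world z) of beaker_100 between 0.011 and 0.019 m and angle between each of beaker_100, beaker_85, beaker_70, beaker_55's own z axis and vertical below 0.08 rad and linear speed of each of beaker_100, beaker_85, beaker_70, beaker_55 below 0.02 m/s and angular speed of each of beaker_100, beaker_85, beaker_70, beaker_55 below 0.2 rad/s and (horizontal distance between beaker_85 and pad_a below 0.014 m or horizontal distance between beaker_85 and pad_b below 0.014 m or horizontal distance between beaker_85 and pad_c below 0.014 m or horizontal distance between beaker_85 and pad_d below 0.014 m) and horizontal distance between beaker_85 and anvil between 0.1655 and 0.2255 m and height (world z) of beaker_85 between 0.011 and 0.019 m and (horizontal distance between beaker_70 and pad_a below 0.014 m or horizontal distance between beaker_70 and pad_b below 0.014 m or horizontal distance between beaker_70 and pad_c below 0.014 m or horizontal distance between beaker_70 and pad_d below 0.014 m) and horizontal distance between beaker_70 and anvil between 0.2505 and 0.3105 m and height (world z) of beaker_70 between 0.011 and 0.019 m and (horizontal distance between beaker_55 and pad_a below 0.014 m or horizontal distance between beaker_55 and pad_b below 0.014 m or horizontal distance between beaker_55 and pad_c below 0.014 m or horizontal distance between beaker_55 and pad_d below 0.014 m) and horizontal distance between beaker_55 and anvil between 0.3355 and 0.3955 m and height (world z) of beaker_55 between 0.011 and 0.019 m); the robot touches nothing.
It fails at once if a beaker is tipped over (leans more than 35 degrees) (angle between any of beaker_100, beaker_85, beaker_70, beaker_55's own z axis and vertical above 0.61 rad).
It fails at once if a beaker is dropped or knocked away (moves faster than 0.6 m/s out of the fingers' grip, as after a fall of about 2 cm) ((linear speed of beaker_100 above 0.6 m/s and contact force between beaker_100 and the fingers below 0.2 N) or (linear speed of beaker_85 above 0.6 m/s and contact force between beaker_85 and the fingers below 0.2 N) or (linear speed of beaker_70 above 0.6 m/s and contact force between beaker_70 and the fingers below 0.2 N) or (linear speed of beaker_55 above 0.6 m/s and contact force between beaker_55 and the fingers below 0.2 N)).
It fails at once if the jar is pushed more than 20 mm or tipped (distance of jar from where it was at the start of the episode above 0.02 m or angle between jar's own z axis and vertical above 0.4 rad).
It also fails if it takes over 109 s, if anything falls off the work surface, if the arm or the gripper's body presses on something with over 40 N, if the wrist force passes 120 N, or if a joint passes its speed limit or range.

### The arm

A 6-joint arm with a two-finger parallel gripper is mounted at the origin on the work surface. World frame = base frame: x ahead of the robot, y to its left, z up, the work surface at z = 0. Lengths are in m, angles in rad, forces in N, time in s.
With the tool pointing down it reaches from about 0.35 to 0.975 m from the base axis. Payload 4.9 kg.
Tool frame: the origin (TCP) lies at the very end of the fingers, on their centre line; the grasp point (between the pads) lies 19 mm behind it; z points along the fingers, y is the line along which they close (so a half turn about z gives the same grasp; the last joint's range is limited). The gripper opens to 85 mm and grips with 20 to 120 N. Pads are 22 mm wide; open, the fingers measure 114 mm over their backs; the gripper's body (76 mm by 85 mm) begins 54 mm behind the grasp point. The pads swing forward as they close: fully open they stand 13 mm farther back than shut.
Start: joints at [1.14, 0.053, 1.613, -0, 1.476, -0.119], TCP at [0.192, 0.595, 0.231] pointing down, gripper open.
Joint ranges: [-3.01, 3.01], [-1.01, 2.22], [0.06, 2.58], [-1.02, 4.17], [0.09, 2.62], [-3.14, 3.14]. Speed limits (rad/s): [2.57, 2.57, 3.14, 3.14, 3.14, 3.14].

### API

Orientations are given as a unit quaternion [w, x, y, z].
In Python, from plant import state, optics, ticket, nets gives the robot as it stands. The module is installed in compiled form; this text tells all that it offers.
- The arm moves only by the shell command python3 -m inch 'ROWS' [OPENING]. ROWS is JSON, a list of rows, each an object of numbers: "dx", "dy", "dz": the shift along the tool's x, y, z as a fraction of full scale; "rx", "ry", "rz": the turn, a rotation vector about the tool's x, y, z as a fraction of full scale. In form: [{"dx": .., "dy": .., "dz": .., "rx": .., "ry": .., "rz": ..}, ...]. A call has 1 to 5 rows; each row is the pose to reach, as a shift and turn from the pose commanded when the call began, along the tool's axes at that moment; what a row does not reach only later rows make up. Full scale, the value 1, is 0.8 m for a shift and 1.5 rad for a turn. A row lasts 1/10 s, in which the tool goes at most 50 mm and 8.59 degrees, less where a joint would pass 70% of its speed; a pose out of reach is approached as far as the arm can. A call with a number of a shift or a turn outside -1 to 1 is refused whole. A call with a gripper value outside its range is refused whole. OPENING is the opening, from -1 (shut) to 1 (fully open), set as the call begins (- or left out, the last holds). The fingers move at their own pace and stop on an object; the grip force is fixed at half the most. Time passes only in rows, so rows that repeat a pose let the fingers close. It gives the time, the measured TCP pose, the force, the opening and the grip force at its end, in the units of the state.
- state(): the state, without advancing time (a new reading comes with each control period).
- optics.grab_frame(name): name is "scene" or "top"; returns the picture (480x640x3 uint8, red, green, blue); there is no depth.
- optics.camera_info(name): a dict with "fx", "fy", "cx", "cy" (pixels), "R" (3x3) and "t" (3): a world point X has camera coordinates R X + t. Camera axes: x right, y down, z forward; pixel columns grow to the right and rows downward; lengths in m; the calibration is good to about 2 mm. A picture is of the moment at which its call begins. camera_info takes no time and is no camera call.
- ticket.job_done(): hands the job in; it is judged then, once.
Trained networks look in the newest picture that a camera, given by its name, has taken for a name from the list of things; names that differ only in an ending like _2 or _b are one class to them, and where a whole thing is asked for, a point or a joint stands for the part that bears it (a point fixed in the world has none). Each returns a list of dicts, best first, with "confidence" (0 to 1); they miss things now and then, are a little off and sometimes report something else, mostly with a low value. They report only what shows in the picture. A call takes as long as a camera call.
- nets.boxes_of(camera, name): "bbox" ([centre column, centre row, width, height] in pixels, round what is visible of it).
- nets.outline_of(camera, name): "pixels" (480x640 bool, what is visible of it) and "bbox" ([centre column, centre row, width, height] in pixels, round what is visible of it).
The state is a dict: "time": time; "joint_pos": joint angles; "joint_vel": joint speeds; "joint_efforts": joint torques, N m; "tool_pos": TCP position; "tool_rot": TCP orientation; "contact_force": force on the tool from outside, world axes, zero at the start; "ft_torque": the same for the moment, N m; "gripper_width": opening from 0.0 (shut) to 1.0 (fully open); "grasp_force": force on a finger pad.
Only numpy, scipy, OpenCV 4.12 (cv2) and the standard library are available. Lean on these libraries where they do the work, as an engineer would, in place of code of your own. Each camera call takes 0.05 s, during which the arm holds its last target. There are 200 camera calls.

## Working session

There is one attempt and no reset: what is moved stays moved. The work goes in short steps, Python scripts to look and compute and a shell command to move; the robot and the scene stay as the last step left them, time stands still between calls to the robot, and variables do not carry over. Pictures are saved under pics/ and viewed, at most 14 in all, crops included, and the job is handed in when it is done.

```bash
mkdir -p pics; python3 - <<'E'
from plant import state, optics, nets
import cv2, numpy as np
for n in ("scene","top"):
    im=optics.grab_frame(n); cv2.imwrite(f"pics/{n}0.png",im[:,:,::-1])
    c=optics.camera_info(n); print(n,{k:np.round(v,3).tolist() for k,v in c.items()})
s=state(); print({k:np.round(v,3).tolist() for k,v in s.items()})
E
```

```text
scene {'fx': 623.797, 'fy': 623.797, 'cx': 320.25, 'cy': 243.849, 'R': [[-0.751, 0.66, 0.019], [0.472, 0.557, -0.684], [-0.462, -0.504, -0.73]], 't': [0.39, -0.245, 1.392]}
top {'fx': 567.612, 'fy': 567.612, 'cx': 327.307, 'cy': 239.111, 'R': [[-0.023, -1.0, -0.004], [-0.992, 0.023, -0.127], [0.127, 0.001, -0.992]], 't': [0.043, 0.542, 1.232]}
{'time': 0.1, 'joint_pos': [1.14, 0.053, 1.614, -0.0, 1.476, -0.119], 'joint_vel': [-0.0, -0.0, -0.002, -0.0, 0.001, -0.0], 'joint_efforts': [0.0, -39.49, -37.136, -0.0, 0.004, -0.0], 'tool_pos': [0.192, 0.594, 0.23], 'tool_rot': [-0.0, 0.155, 0.988, -0.001], 'contact_force': [-0.478, -0.838, 0.044], 'ft_torque': [-0.02, -0.011, 0.03], 'grasp_force': 0.0, 'gripper_width': 0.999}
```

View pics/top0.png

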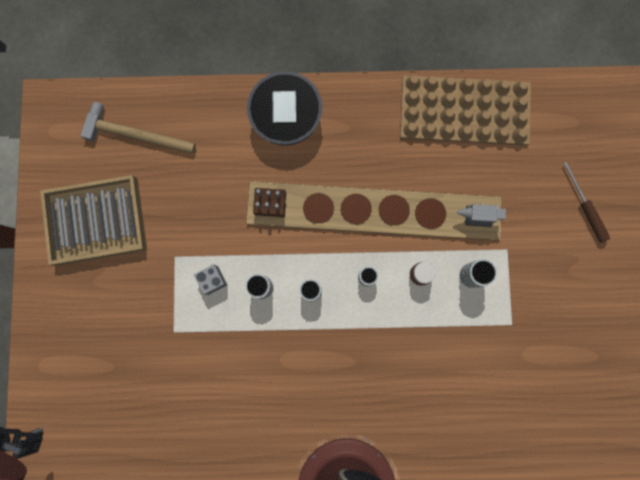

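View pics/scene0.png

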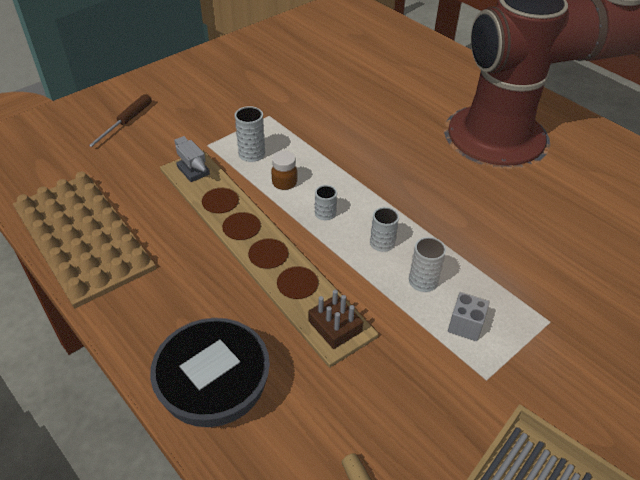

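The top view shows the anvil at right (485,215), the punches at left, and pads at columns 318, 356, 394 and 431 near row 210. The near line, left to right, is the block (210,280), beaker 85 (258,287), 70 (310,290), 55 (368,276), the jar (423,273) and beaker 100 (483,272). The scene view agrees.

```bash
cat > h.py <<'E'
from plant import state, optics, nets
import cv2, numpy as np
C={n:optics.camera_info(n) for n in("scene","top")}
def proj(n,X):
    c=C[n]; p=np.array(c["R"])@X+c["t"]; return np.array([c["fx"]*p[0]/p[2]+c["cx"],c["fy"]*p[1]/p[2]+c["cy"]])
def ray(n,u):
    c=C[n]; R=np.array(c["R"]); d=R.T@[(u[0]-c["cx"])/c["fx"],(u[1]-c["cy"])/c["fy"],1]; return -R.T@c["t"],d
def at_z(n,u,z):
    o,d=ray(n,u); return o+d*(z-o[2])/d[2]
def tri(us,ut):
    A=[];b=[]
    for n,u in(("scene",us),("top",ut)):
        o,d=ray(n,u); d=d/np.linalg.norm(d); P=np.eye(3)-np.outer(d,d); A.append(P);b.append(P@o)
    X=np.linalg.solve(sum(A),sum(b)); return X,max(np.linalg.norm(proj(n,X)-u) for n,u in(("scene",us),("top",ut)))
def dark(im,box,thr=45):
    "centroid of the largest dark blob in the upper part of a box"
    x,y,w,h=box; x0,y0=int(x-w/2)-2,int(y-h/2)-2; x1,y1=int(x+w/2)+3,int(y+h/2)+3
    g=(im[y0:y1,x0:x1].max(2)<thr).astype(np.uint8)
    k,l,s,c=cv2.connectedComponentsWithStats(g); i=1+np.argmax(s[1:,4]); return c[i]+[x0,y0],s[i,2:5]
E
python3 - <<'E'
from h import *
I={n:optics.grab_frame(n) for n in C}
for n in C:
    for k in ["beaker_100","beaker_85","beaker_70","beaker_55","jar","anvil","pad_a"]:
        r=nets.outline_of(n,k)
        for q in r[:5]:
            ys,xs=np.nonzero(q["pixels"]); o=""
            if "beaker" in k:
                try:o=dark(I[n],q["bbox"])
                except Exception as e:o="-"
            print(n,k,round(q["confidence"],2),np.round(q["bbox"],1),"cen",xs.mean().round(1),ys.mean().round(1),o)
E
```

```text
scene beaker_100 0.94 [383.5 228.6  31.8  48.8] cen 383.9 228.8 (array([384.80530973, 215.78318584]), array([ 21,  15, 226], dtype=int32))
scene beaker_100 0.77 [326.1 201.8  24.7  35.5] cen 325.4 202.0 (array([325.25806452, 191.93548387]), array([ 18,  11, 155], dtype=int32))
scene beaker_100 0.76 [250.3 137.2  32.6  56.3] cen 250.1 133.3 (array([248.16803279, 114.39344262]), array([ 24,  14, 244], dtype=int32))
scene beaker_100 0.62 [428.1 262.4  39.6  59.5] cen 426.7 263.3 -
scene beaker_85 0.94 [383.5 228.6  31.8  48.8] cen 383.9 228.8 (array([384.80530973, 215.78318584]), array([ 21,  15, 226], dtype=int32))
scene beaker_85 0.77 [326.1 201.8  24.7  35.5] cen 325.4 202.0 (array([325.25806452, 191.93548387]), array([ 18,  11, 155], dtype=int32))
scene beaker_85 0.76 [250.3 137.2  32.6  56.3] cen 250.1 133.3 (array([248.16803279, 114.39344262]), array([ 24,  14, 244], dtype=int32))
scene beaker_85 0.62 [428.1 262.4  39.6  59.5] cen 426.7 263.3 -
scene beaker_70 0.94 [383.5 228.6  31.8  48.8] cen 383.9 228.8 (array([384.80530973, 215.78318584]), array([ 21,  15, 226], dtype=int32))

[... 2999 characters left out ...]
10.3 290.4 (array([309.83589744, 289.46153846]), array([ 16,  16, 195], dtype=int32))
top beaker_55 0.84 [369.8 276.2  19.6  18.6] cen 368.0 276.4 (array([368.41176471, 275.19117647]), array([ 14,  13, 136], dtype=int32))
top beaker_55 0.56 [259.5 288.   28.   22.6] cen 258.9 286.4 (array([256.7245283 , 285.46792453]), array([ 18,  18, 265], dtype=int32))
top jar 0.9 [423.  273.1  26.6  18.5] cen 422.1 273.8 
top anvil 0.65 [483.7 215.4  51.6  25.8] cen 482.4 214.9 
top pad_a 0.93 [395.  212.   34.7  34.6] cen 394.0 209.9 
top pad_a 0.9 [358.  211.9  31.2  32.3] cen 356.0 208.8 
top pad_a 0.82 [428.6 212.8  33.5  31.7] cen 430.4 213.3 
top pad_a 0.82 [319.1 207.1  31.6  33.5] cen 318.4 208.1
```

```bash
cat >> h.py <<'E'
def pads(im,n):
    hs=cv2.cvtColor(im,cv2.COLOR_RGB2HSV)
    return hs
E
python3 - <<'E'
from h import *
I={n:optics.grab_frame(n) for n in C}
S={"b100":((250,116,28,28),(483,272,30,30)),"b85":((429,248,30,24),(257,285,26,24)),"b70":((385,216,26,20),(310,289,22,20)),"b55":((325,192,22,18),(368,275,20,18))}
for k,(s,t) in S.items():
    for th in (50,70,85):
        us,a=dark(I["scene"],s,th);ut,b=dark(I["top"],t,th)
        X,e=tri(us,ut); print(k,th,us.round(1),a,ut.round(1),b,X.round(4),round(e,2),"r",np.hypot(*X[:2]).round(3))
pn={"p1":((219.8,199.2),(430.7,213.3)),"p2":((241.2,225.4),(393.8,210.4)),"p3":((267.8,252.8),(356,208.9)),"p4":((297.6,282.4),(318.4,207.9))}
for k,(s,t) in pn.items():
    o=[]
    for n,u in(("scene",s),("top",t)):
        im=I[n]; ref=np.median(im[int(u[1])-4:int(u[1])+5,int(u[0])-4:int(u[0])+5].reshape(-1,3),0)
        m=(np.abs(im.astype(int)-ref).max(2)<28).astype(np.uint8)
        kk,l,st,c=cv2.connectedComponentsWithStats(m,connectivity=4); i=l[int(u[1]),int(u[0])]; i=i or 1+np.argmin(np.hypot(*(c[1:]-u).T)); print(ref,st[i]); o.append(c[i])
    X,e=tri(*o); print(k,np.round(o,1).tolist(),X.round(4),round(e,2),"top@.015",at_z("top",o[1],.015).round(4),"scene",at_z("scene",o[0],.015).round(4))
X,e=tri((285,159.5),(423,272));print("jar",X,e)
for n,u in(("top",(487,214.5)),("scene",(192,172))):print("anvil",at_z(n,u,.03).round(3))
E
```

```text
b100 50 [248.2 114.3] [ 24  14 247] [483.1 271.9] [ 21  21 352] [ 0.4567 -0.2946  0.0993] 0.25 r 0.543
b100 70 [248.3 114.4] [ 24  14 261] [483.2 272. ] [ 22  22 377] [ 0.4565 -0.2947  0.0991] 0.35 r 0.543
b100 85 [248.3 114.3] [ 25  14 269] [483.2 272. ] [ 23  23 404] [ 0.4565 -0.2947  0.0992] 0.29 r 0.543Traceback (most recent call last):
  File "<stdin>", line 6, in <module>
  File "h.py", line 19, in dark
    k,l,s,c=cv2.connectedComponentsWithStats(g); i=1+np.argmax(s[1:,4]); return c[i]+[x0,y0],s[i,2:5]
                                                     ~~~~~~~~~^^^^^^^^^
    return _wrapfunc(a, 'argmax', axis=axis, out=out, **kwds)
    return bound(*args, **kwds)
ValueError: attempt to get argmax of an empty sequence
```

```bash
sed -i '/^def pads/,$d' h.py; cat > m.py <<'E'
from h import *
I={n:optics.grab_frame(n) for n in C}
S={"b100":((250,116,28,28),(483,272,30,30)),"b85":((429,248,30,24),(257,285,26,24)),"b70":((385,216,26,20),(310,289,22,20)),"b55":((325,192,22,18),(368,275,20,18))}
print(I["scene"][240:258:3,420:438:3].max(2))
for k,(s,t) in S.items():
        us,a=dark(I["scene"],s,105 if k=="b85" else 70);ut,b=dark(I["top"],t,70)
        X,e=tri(us,ut); print(k,us.round(1),a,ut.round(1),b,X.round(4),round(e,2),"r",np.hypot(*X[:2]).round(3))
pn={"p1":((219.8,199.2),(430.7,213.3)),"p2":((241.2,225.4),(393.8,210.4)),"p3":((267.8,252.8),(356,208.9)),"p4":((297.6,282.4),(318.4,207.9))}
for k,(s,t) in pn.items():
    o=[]
    for n,u in(("scene",s),("top",t)):
        im=I[n]; ref=np.median(im[int(u[1])-4:int(u[1])+5,int(u[0])-4:int(u[0])+5].reshape(-1,3),0)
        m=(np.abs(im.astype(int)-ref).max(2)<28).astype(np.uint8)
        kk,l,st,c=cv2.connectedComponentsWithStats(m,connectivity=4); i=l[int(u[1]),int(u[0])]; i=i or 1+np.argmin(np.hypot(*(c[1:]-u).T)); print(ref,st[i]); o.append(c[i])
    X,e=tri(*o); print(k,np.round(o,1).tolist(),X.round(4),round(e,2),"top@.015",at_z("top",o[1],.015).round(4),"scene",at_z("scene",o[0],.015).round(4))
X,e=tri((285,159.5),(423,272));print("jar",X,e)
for n,u in(("top",(487,214.5)),("scene",(192,172))):print("anvil",at_z(n,u,.03).round(3))
E
python3 m.py
```

```text
[[111  59  67  63  71  78]
 [ 60  65  66  67  70  69]
 [ 60  64  70  69  77  72]
 [ 70  65  71  73  74  74]
 [ 73  77  77  74  81  79]
 [155  81  81  78  81  77]]
b100 [248.4 114.3] [ 24  14 260] [483.2 272. ] [ 22  21 374] [ 0.4565 -0.2947  0.0992] 0.37 r 0.543
b85 [430.  247.9] [ 27  19 411] [256.9 285.4] [ 19  20 293] [0.4401 0.1825 0.0847] 0.31 r 0.476
b70 [385.4 215.6] [ 22  15 253] [309.8 289.5] [ 17  16 221] [0.4296 0.0707 0.0694] 0.25 r 0.435
b55 [325.4 191.9] [ 18  11 163] [368.4 275.3] [ 14  14 159] [ 0.4581 -0.0569  0.0544] 0.24 r 0.462
[77. 40. 25.] [202 188  37  25 731]
[86. 53. 40.] [415 199  31  30 726]
p1 [[219.9, 200.2], [430.1, 213.3]] [ 0.5988 -0.2052  0.0121] 0.22 top@.015 [ 0.5987 -0.205   0.015 ] scene [ 0.6002 -0.2022  0.015 ]
[77. 41. 23.] [222 213  39  27 821]
[88. 56. 42.] [379 195  30  30 729]
p2 [[241.2, 225.9], [393.6, 209.8]] [ 0.609  -0.1222  0.012 ] 0.24 top@.015 [ 0.6087 -0.1221  0.015 ] scene [ 0.6103 -0.1193  0.015 ]
[77. 41. 24.] [248 239  41  30 930]
[90. 57. 43.] [341 194  30  31 733]
p3 [[267.9, 253.2], [355.6, 208.7]] [ 0.6136 -0.0354  0.0121] 0.18 top@.015 [ 0.6133 -0.0355  0.015 ] scene [ 0.6149 -0.033   0.015 ]
[78. 42. 25.] [ 277  267   42   32 1047]
[90. 57. 43.] [303 193  31  30 732]
p4 [[297.1, 282.4], [318.0, 207.9]] [0.6173 0.0505 0.0123] 0.25 top@.015 [0.6171 0.0501 0.015 ] scene [0.6185 0.0525 0.015 ]
jar [ 0.46133309 -0.17425226  0.06068786] 0.7486489215223239
anvil [ 0.59 -0.33  0.03]
anvil [ 0.603 -0.291  0.03 ]
```

All heights come out right: 99, 85, 69 and 54 mm for the beakers, and about 12–15 mm for the pads. I'll do 85 first, then 70, 55 and 100, closing the fingers across the row.

```bash
cat > g.py <<'E'
import sys,numpy as np
from plant import state
from scipy.spatial.transform import Rotation as Ro
s=state(); w,x,y,z=s["tool_rot"]; R=Ro.from_quat([x,y,z,w]).as_matrix(); p=np.array(s["tool_pos"])
Y=np.array([.9973,-.0727,0]); Z=np.array([0,0,-1.]); G=np.c_[np.cross(Y,Z),Y,Z]
print("t",round(s["time"],1),"p",p.round(4),"F",np.round(s["contact_force"],1),"w",round(s["gripper_width"],3),"turn",(Ro.from_matrix(R.T@G).as_rotvec()/1.5).round(3))
for a in sys.argv[1:]:
    t=np.array(eval(a)); print(a,"shift",(R.T@(t-p)/.8).round(4),"mm",(1000*(t-p)).round(1))
E
python3 g.py '(.44,.1825,.2)'
```

```text
t 1.1 p [0.1917 0.5949 0.2313] F [ 0.6 -0.1  1. ] w 0.996 turn [ 0.    -0.     0.888]
(.44,.1825,.2) shift [-0.4535 -0.3954  0.0391] mm [ 248.3 -412.4  -31.3]
```

```bash
python3 -m inch '[{"dx":-0.045,"dy":-0.04,"dz":0.004,"rz":0.09},{"dx":-0.09,"dy":-0.08,"dz":0.008,"rz":0.18},{"dx":-0.135,"dy":-0.12,"dz":0.012,"rz":0.27},{"dx":-0.18,"dy":-0.16,"dz":0.016,"rz":0.36},{"dx":-0.225,"dy":-0.2,"dz":0.02,"rz":0.45}]' 1; python3 g.py '(.44,.1825,.2)'
```

```text
t 1.1 p [0.1917 0.5949 0.2313] F [ 0.6 -0.1  1. ] w 0.996 turn [ 0.    -0.     0.888]
(.44,.1825,.2) shift [-0.4535 -0.3954  0.0391] mm [ 248.3 -412.4  -31.3]validation failed for argument at $[0]...
```

```bash
python3 -m inch '[{"dx":-0.045,"dy":-0.04,"dz":0.004,"rx":0,"ry":0,"rz":0.09},{"dx":-0.09,"dy":-0.08,"dz":0.008,"rx":0,"ry":0,"rz":0.18},{"dx":-0.135,"dy":-0.12,"dz":0.012,"rx":0,"ry":0,"rz":0.27},{"dx":-0.18,"dy":-0.16,"dz":0.016,"rx":0,"ry":0,"rz":0.36},{"dx":-0.225,"dy":-0.2,"dz":0.02,"rx":0,"ry":0,"rz":0.45}]' 1; python3 g.py '(.44,.1825,.2)'
```

```text
time: 1.6
tool_pos: [0.3146, 0.3858, 0.2154]
tool_rot: [0.0, 0.476, 0.88, 0.0]
contact_force: [0.1, 0.2, 0.2]
gripper_width: 1.0
grasp_force: 0.0
t 1.6 p [0.3146 0.3858 0.2154] F [0.1 0.2 0.2] w 1.0 turn [ 0.001 -0.     0.435]
(.44,.1825,.2) shift [-0.2985 -0.0078  0.0192] mm [ 125.4 -203.3  -15.4]
```

```bash
python3 -m inch '[{"dx":-0.06,"dy":-0.002,"dz":0.005,"rx":0,"ry":0,"rz":0.09},{"dx":-0.12,"dy":-0.004,"dz":0.01,"rx":0,"ry":0,"rz":0.18},{"dx":-0.18,"dy":-0.006,"dz":0.014,"rx":0,"ry":0,"rz":0.27},{"dx":-0.24,"dy":-0.007,"dz":0.018,"rx":0,"ry":0,"rz":0.36},{"dx":-0.2985,"dy":-0.0078,"dz":0.02,"rx":0,"ry":0,"rz":0.435}]' 1; python3 -m inch '[{"dx":0,"dy":0,"dz":0,"rx":0,"ry":0,"rz":0},{"dx":0,"dy":0,"dz":0,"rx":0,"ry":0,"rz":0}]'; python3 g.py '(.44,.1825,.11)' '(.44,.1825,.041)'
python3 - <<'E'
from h import *
a=optics.grab_frame("top")[200:360,170:420];b=optics.grab_frame("scene")[130:330,300:550]
cv2.imwrite("pics/c1.png",np.vstack([cv2.resize(a,(500,320)),cv2.resize(b,(500,280))])[:,:,::-1])
E
```

```text
time: 2.1
tool_pos: [0.441, 0.1828, 0.1993]
tool_rot: [0.0, 0.733, 0.681, 0.0]
contact_force: [0.8, 0.2, 1.4]
gripper_width: 1.005
grasp_force: 0.0
time: 2.3
tool_pos: [0.4408, 0.1839, 0.1994]
tool_rot: [-0.0, 0.732, 0.682, 0.0]
contact_force: [-0.6, -1.0, 0.7]
gripper_width: 1.001
grasp_force: 0.0
t 2.3 p [0.4408 0.1839 0.1994] F [-0.6 -1.   0.7] w 1.001 turn [-0.    -0.     0.002]
(.44,.1825,.11) shift [-0.0019 -0.0008  0.1117] mm [ -0.8  -1.4 -89.4]
(.44,.1825,.041) shift [-0.0019 -0.0008  0.1979] mm [  -0.8   -1.4 -158.4]
```

View pics/c1.png

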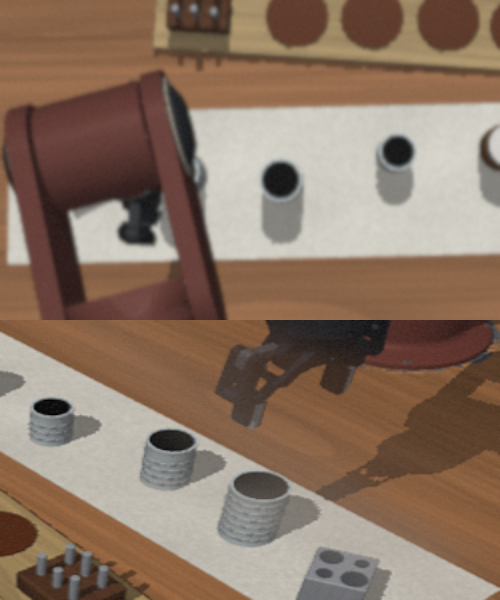

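The fingers hang open above beaker 85, clear of its neighbours. They sit at about (240,390) in the scene crop, with the beaker at (255,500). Next I descend, close and lift.

```bash
python3 -m inch '[{"dx":-0.002,"dy":-0.001,"dz":0.03,"rx":0,"ry":0,"rz":0},{"dx":-0.002,"dy":-0.001,"dz":0.065,"rx":0,"ry":0,"rz":0},{"dx":-0.002,"dy":-0.001,"dz":0.1,"rx":0,"ry":0,"rz":0},{"dx":-0.002,"dy":-0.001,"dz":0.12,"rx":0,"ry":0,"rz":0},{"dx":-0.002,"dy":-0.001,"dz":0.14,"rx":0,"ry":0,"rz":0}]'; python3 -m inch '[{"dx":0,"dy":0,"dz":0.02,"rx":0,"ry":0,"rz":0},{"dx":0,"dy":0,"dz":0.04,"rx":0,"ry":0,"rz":0},{"dx":0,"dy":0,"dz":0.058,"rx":0,"ry":0,"rz":0},{"dx":0,"dy":0,"dz":0.058,"rx":0,"ry":0,"rz":0}]'; python3 g.py '(.44,.1825,.041)'
```

```text
time: 2.9
tool_pos: [0.4383, 0.1847, 0.0862]
tool_rot: [-0.0, 0.73, 0.684, -0.0]
contact_force: [0.4, -0.3, 0.5]
gripper_width: 1.002
grasp_force: 0.0
time: 3.3
tool_pos: [0.4372, 0.1837, 0.0387]
tool_rot: [-0.001, 0.73, 0.683, -0.002]
contact_force: [-0.7, 1.1, -0.8]
gripper_width: 1.0
grasp_force: 0.0
t 3.3 p [0.4372 0.1837 0.0387] F [-0.7  1.1 -0.8] w 1.0 turn [-0.003  0.001  0.004]
(.44,.1825,.041) shift [-0.0013  0.0035 -0.0029] mm [ 2.8 -1.2  2.3]
```

```bash
python3 -m inch '[{"dx":-0.001,"dy":0.003,"dz":-0.002,"rx":0,"ry":0,"rz":0},{"dx":-0.001,"dy":0.003,"dz":-0.002,"rx":0,"ry":0,"rz":0}]'; python3 g.py '(.44,.1825,.041)'; for i in 1 2; do python3 -m inch '[{"dx":0,"dy":0,"dz":0,"rx":0,"ry":0,"rz":0},{"dx":0,"dy":0,"dz":0,"rx":0,"ry":0,"rz":0},{"dx":0,"dy":0,"dz":0,"rx":0,"ry":0,"rz":0},{"dx":0,"dy":0,"dz":0,"rx":0,"ry":0,"rz":0},{"dx":0,"dy":0,"dz":0,"rx":0,"ry":0,"rz":0}]' -1; done
```

```text
time: 3.5
tool_pos: [0.4431, 0.1827, 0.0439]
tool_rot: [0.001, 0.731, 0.683, 0.001]
contact_force: [0.1, 0.1, 0.9]
gripper_width: 0.996
grasp_force: 0.0
t 3.5 p [0.4431 0.1827 0.0439] F [0.1 0.1 0.9] w 0.996 turn [ 0.002 -0.001  0.003]
(.44,.1825,.041) shift [-0.0005 -0.0038  0.0036] mm [-3.1 -0.2 -2.9]
time: 4.0
tool_pos: [0.4422, 0.1823, 0.0433]
tool_rot: [0.0, 0.731, 0.682, 0.0]
contact_force: [-3.0, 0.1, 6.2]
gripper_width: 0.594
grasp_force: 62.3
time: 4.5
tool_pos: [0.4421, 0.1823, 0.0433]
tool_rot: [0.0, 0.731, 0.682, 0.0]
contact_force: [-2.8, -0.2, 5.7]
gripper_width: 0.598
grasp_force: 62.3
```

```bash
python3 -m inch '[{"dx":0,"dy":0,"dz":-0.015,"rx":0,"ry":0,"rz":0},{"dx":0,"dy":0,"dz":-0.045,"rx":0,"ry":0,"rz":0},{"dx":0,"dy":0,"dz":-0.08,"rx":0,"ry":0,"rz":0},{"dx":0,"dy":0,"dz":-0.105,"rx":0,"ry":0,"rz":0},{"dx":0,"dy":0,"dz":-0.12,"rx":0,"ry":0,"rz":0}]';  python3 -m inch '[{"dx":0,"dy":0,"dz":0,"rx":0,"ry":0,"rz":0},{"dx":0,"dy":0,"dz":0,"rx":0,"ry":0,"rz":0}]'; python3 g.py '(.608,-.1213,.139)'
```

```text
time: 5.0
tool_pos: [0.4424, 0.1822, 0.1404]
tool_rot: [0.001, 0.731, 0.682, 0.001]
contact_force: [0.1, 0.0, -1.9]
gripper_width: 0.597
grasp_force: 63.2
time: 5.2
tool_pos: [0.4412, 0.182, 0.1375]
tool_rot: [-0.0, 0.731, 0.682, -0.001]
contact_force: [0.2, 0.1, -3.3]
gripper_width: 0.595
grasp_force: 63.2
t 5.2 p [0.4412 0.182  0.1375] F [ 0.2  0.1 -3.3] w 0.595 turn [-0.001  0.     0.003]
(.608,-.1213,.139) shift [-0.3639  0.234  -0.002 ] mm [ 166.8 -303.3    1.5]
```

```bash
python3 -m inch '[{"dx":-0.015,"dy":0.01,"dz":0,"rx":0,"ry":0,"rz":0},{"dx":-0.05,"dy":0.03,"dz":0,"rx":0,"ry":0,"rz":0},{"dx":-0.095,"dy":0.06,"dz":0,"rx":0,"ry":0,"rz":0},{"dx":-0.14,"dy":0.09,"dz":0,"rx":0,"ry":0,"rz":0},{"dx":-0.185,"dy":0.12,"dz":0,"rx":0,"ry":0,"rz":0}]';  python3 -m inch '[{"dx":-0.045,"dy":0.03,"dz":0,"rx":0,"ry":0,"rz":0},{"dx":-0.09,"dy":0.06,"dz":0,"rx":0,"ry":0,"rz":0},{"dx":-0.135,"dy":0.088,"dz":0,"rx":0,"ry":0,"rz":0},{"dx":-0.165,"dy":0.107,"dz":0,"rx":0,"ry":0,"rz":0},{"dx":-0.179,"dy":0.114,"dz":0,"rx":0,"ry":0,"rz":0}]'; python3 -m inch '[{"dx":0,"dy":0,"dz":0,"rx":0,"ry":0,"rz":0},{"dx":0,"dy":0,"dz":0,"rx":0,"ry":0,"rz":0},{"dx":0,"dy":0,"dz":0,"rx":0,"ry":0,"rz":0},{"dx":0,"dy":0,"dz":0,"rx":0,"ry":0,"rz":0}]'; python3 g.py '(.608,-.1213,.059)'
```

```text
time: 5.7
tool_pos: [0.5273, 0.0257, 0.1368]
tool_rot: [-0.001, 0.731, 0.682, -0.001]
contact_force: [0.9, 0.7, -3.0]
gripper_width: 0.595
grasp_force: 63.2
time: 6.2
tool_pos: [0.6087, -0.1243, 0.1366]
tool_rot: [-0.001, 0.732, 0.681, -0.001]
contact_force: [0.7, 0.6, -2.6]
gripper_width: 0.594
grasp_force: 63.4
time: 6.6
tool_pos: [0.6082, -0.1199, 0.1384]
tool_rot: [-0.0, 0.73, 0.683, -0.0]
contact_force: [-1.0, 0.3, -3.7]
gripper_width: 0.596
grasp_force: 63.4
t 6.6 p [ 0.6082 -0.1199  0.1384] F [-1.   0.3 -3.7] w 0.596 turn [-0.    -0.     0.004]
(.608,-.1213,.059) shift [-0.0018 -0.0001  0.0993] mm [ -0.2  -1.4 -79.4]
```

```bash
python3 -m inch '[{"dx":-0.002,"dy":0,"dz":0.02,"rx":0,"ry":0,"rz":0},{"dx":-0.002,"dy":0,"dz":0.045,"rx":0,"ry":0,"rz":0},{"dx":-0.002,"dy":0,"dz":0.07,"rx":0,"ry":0,"rz":0},{"dx":-0.002,"dy":0,"dz":0.085,"rx":0,"ry":0,"rz":0},{"dx":-0.002,"dy":0,"dz":0.092,"rx":0,"ry":0,"rz":0}]';  python3 -m inch '[{"dx":0,"dy":0,"dz":0,"rx":0,"ry":0,"rz":0},{"dx":0,"dy":0,"dz":0,"rx":0,"ry":0,"rz":0},{"dx":0,"dy":0,"dz":0,"rx":0,"ry":0,"rz":0}]'; python3 g.py '(.608,-.1213,.058)'
python3 - <<'E'
from h import *
a=optics.grab_frame("scene")[120:330,150:450]
cv2.imwrite("pics/c2.png",cv2.resize(a,(750,525))[:,:,::-1])
E
```

```text
time: 7.1
tool_pos: [0.6071, -0.122, 0.0624]
tool_rot: [-0.002, 0.731, 0.683, -0.001]
contact_force: [-0.7, 0.5, -3.7]
gripper_width: 0.594
grasp_force: 63.4
time: 7.4
tool_pos: [0.6095, -0.123, 0.0663]
tool_rot: [0.001, 0.731, 0.682, 0.001]
contact_force: [-0.3, -0.5, -3.7]
gripper_width: 0.596
grasp_force: 63.4
t 7.4 p [ 0.6095 -0.123   0.0663] F [-0.3 -0.5 -3.7] w 0.596 turn [0.002 0.    0.003]
(.608,-.1213,.058) shift [ 0.002  -0.0021  0.0104] mm [-1.5  1.7 -8.3]
```

View pics/c2.png

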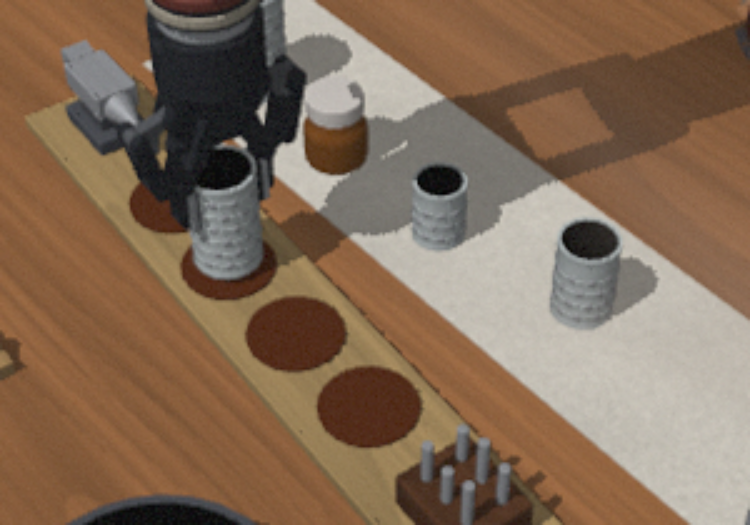

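Beaker 85 hangs upright just above pad 2, centred at about (228,268) in the crop against a pad centre of about (229,262). I'll lower it until it touches.

```bash
python3 -m inch '[{"dx":0,"dy":0,"dz":0.003,"rx":0,"ry":0,"rz":0},{"dx":0,"dy":0,"dz":0.006,"rx":0,"ry":0,"rz":0},{"dx":0,"dy":0,"dz":0.007,"rx":0,"ry":0,"rz":0},{"dx":0,"dy":0,"dz":0.007,"rx":0,"ry":0,"rz":0},{"dx":0,"dy":0,"dz":0.007,"rx":0,"ry":0,"rz":0}]';  python3 -m inch '[{"dx":0,"dy":0,"dz":0.001,"rx":0,"ry":0,"rz":0},{"dx":0,"dy":0,"dz":0.002,"rx":0,"ry":0,"rz":0},{"dx":0,"dy":0,"dz":0.003,"rx":0,"ry":0,"rz":0},{"dx":0,"dy":0,"dz":0.003,"rx":0,"ry":0,"rz":0},{"dx":0,"dy":0,"dz":0.003,"rx":0,"ry":0,"rz":0}]'
```

```text
time: 7.95
tool_pos: [0.6085, -0.1227, 0.0592]
tool_rot: [-0.0, 0.731, 0.682, -0.0]
contact_force: [0.4, -0.7, -2.9]
gripper_width: 0.594
grasp_force: 63.4
time: 8.45
tool_pos: [0.6088, -0.1229, 0.0584]
tool_rot: [0.0, 0.731, 0.683, -0.0]
contact_force: [-3.4, 1.0, 4.8]
gripper_width: 0.596
grasp_force: 63.9
```

Contact. Now I release and rise.

```bash
python3 -m inch '[{"dx":0,"dy":0,"dz":0,"rx":0,"ry":0,"rz":0},{"dx":0,"dy":0,"dz":0,"rx":0,"ry":0,"rz":0},{"dx":0,"dy":0,"dz":0,"rx":0,"ry":0,"rz":0},{"dx":0,"dy":0,"dz":0,"rx":0,"ry":0,"rz":0},{"dx":0,"dy":0,"dz":0,"rx":0,"ry":0,"rz":0}]' 1;  python3 -m inch '[{"dx":0,"dy":0,"dz":-0.02,"rx":0,"ry":0,"rz":0},{"dx":0,"dy":0,"dz":-0.05,"rx":0,"ry":0,"rz":0},{"dx":0,"dy":0,"dz":-0.09,"rx":0,"ry":0,"rz":0},{"dx":0,"dy":0,"dz":-0.13,"rx":0,"ry":0,"rz":0},{"dx":0,"dy":0,"dz":-0.14,"rx":0,"ry":0,"rz":0}]'; python3 g.py '(.4306,.0707,.14)'
```

```text
time: 8.95
tool_pos: [0.6086, -0.1228, 0.0568]
tool_rot: [0.0, 0.731, 0.682, 0.0]
contact_force: [-0.6, 0.8, 0.1]
gripper_width: 1.002
grasp_force: 0.0
time: 9.45
tool_pos: [0.6113, -0.1236, 0.1755]
tool_rot: [0.004, 0.731, 0.683, 0.002]
contact_force: [-0.0, 0.3, -0.5]
gripper_width: 1.001
grasp_force: 0.0
t 9.4 p [ 0.6113 -0.1236  0.1755] F [-0.   0.3 -0.5] w 1.001 turn [0.006 0.002 0.003]
(.4306,.0707,.14) shift [ 0.227  -0.2423  0.0416] mm [-180.7  194.3  -35.5]
```

```bash
python3 -m inch '[{"dx":0.03,"dy":-0.032,"dz":0,"rx":0,"ry":0,"rz":0},{"dx":0.07,"dy":-0.075,"dz":0,"rx":0,"ry":0,"rz":0},{"dx":0.11,"dy":-0.118,"dz":0,"rx":0,"ry":0,"rz":0},{"dx":0.15,"dy":-0.16,"dz":0,"rx":0,"ry":0,"rz":0},{"dx":0.19,"dy":-0.202,"dz":0.01,"rx":0,"ry":0,"rz":0}]';  python3 -m inch '[{"dx":0.025,"dy":-0.027,"dz":0.01,"rx":0,"ry":0,"rz":0},{"dx":0.035,"dy":-0.0375,"dz":0.026,"rx":0,"ry":0,"rz":0},{"dx":0.035,"dy":-0.0375,"dz":0.026,"rx":0,"ry":0,"rz":0},{"dx":0.035,"dy":-0.0375,"dz":0.026,"rx":0,"ry":0,"rz":0},{"dx":0.035,"dy":-0.0375,"dz":0.026,"rx":0,"ry":0,"rz":0}]'; python3 g.py '(.4306,.0707,.029)'
```

```text
time: 9.95
tool_pos: [0.457, 0.0409, 0.1619]
tool_rot: [0.001, 0.731, 0.682, 0.001]
contact_force: [0.5, -0.2, 0.9]
gripper_width: 1.001
grasp_force: 0.0
time: 10.45
tool_pos: [0.4309, 0.0691, 0.1408]
tool_rot: [0.0, 0.731, 0.682, 0.0]
contact_force: [0.6, -0.4, -0.2]
gripper_width: 0.999
grasp_force: 0.0
t 10.4 p [0.4309 0.0691 0.1408] F [ 0.6 -0.4 -0.2] w 0.999 turn [0.001 0.    0.002]
(.4306,.0707,.029) shift [ 0.0019 -0.0007  0.1397] mm [  -0.3    1.6 -111.8]
```

```bash
python3 -m inch '[{"dx":0.002,"dy":-0.001,"dz":0.03,"rx":0,"ry":0,"rz":0},{"dx":0.002,"dy":-0.001,"dz":0.065,"rx":0,"ry":0,"rz":0},{"dx":0.002,"dy":-0.001,"dz":0.1,"rx":0,"ry":0,"rz":0},{"dx":0.002,"dy":-0.001,"dz":0.125,"rx":0,"ry":0,"rz":0},{"dx":0.002,"dy":-0.001,"dz":0.14,"rx":0,"ry":0,"rz":0}]'; python3 -m inch '[{"dx":0,"dy":0,"dz":0,"rx":0,"ry":0,"rz":0},{"dx":0,"dy":0,"dz":0,"rx":0,"ry":0,"rz":0},{"dx":0,"dy":0,"dz":0,"rx":0,"ry":0,"rz":0},{"dx":0,"dy":0,"dz":0,"rx":0,"ry":0,"rz":0}]'; for i in 1 2; do python3 -m inch '[{"dx":0,"dy":0,"dz":0,"rx":0,"ry":0,"rz":0},{"dx":0,"dy":0,"dz":0,"rx":0,"ry":0,"rz":0},{"dx":0,"dy":0,"dz":0,"rx":0,"ry":0,"rz":0},{"dx":0,"dy":0,"dz":0,"rx":0,"ry":0,"rz":0},{"dx":0,"dy":0,"dz":0,"rx":0,"ry":0,"rz":0}]' -1; done; python3 g.py '(.6133,-.0355,.124)'
```

```text
time: 10.95
tool_pos: [0.429, 0.0708, 0.0267]
tool_rot: [-0.001, 0.731, 0.682, -0.001]
contact_force: [0.0, -0.3, -0.1]
gripper_width: 0.998
grasp_force: 0.0
time: 11.35
tool_pos: [0.4302, 0.0716, 0.0295]
tool_rot: [0.001, 0.731, 0.682, 0.001]
contact_force: [0.2, -0.5, 0.1]
gripper_width: 1.0
grasp_force: 0.0
time: 11.85
tool_pos: [0.4297, 0.0716, 0.0287]
tool_rot: [0.0, 0.731, 0.682, 0.0]
contact_force: [0.2, -0.7, 4.5]
gripper_width: 0.536
grasp_force: 61.6
time: 12.35
tool_pos: [0.4298, 0.0716, 0.0288]
tool_rot: [0.0, 0.731, 0.682, 0.001]
contact_force: [-0.5, 0.4, 4.7]
gripper_width: 0.535
grasp_force: 61.6
t 12.3 p [0.4298 0.0716 0.0288] F [-0.5  0.4  4.7] w 0.535 turn [ 0.001 -0.     0.003]
(.6133,-.0355,.124) shift [-0.1179  0.2382 -0.1187] mm [ 183.5 -107.1   95.2]
```

```bash
python3 -m inch '[{"dx":0,"dy":0,"dz":-0.015,"rx":0,"ry":0,"rz":0},{"dx":0,"dy":0,"dz":-0.045,"rx":0,"ry":0,"rz":0},{"dx":0,"dy":0,"dz":-0.08,"rx":0,"ry":0,"rz":0},{"dx":-0.007,"dy":0.015,"dz":-0.105,"rx":0,"ry":0,"rz":0},{"dx":-0.022,"dy":0.045,"dz":-0.119,"rx":0,"ry":0,"rz":0}]';  python3 -m inch '[{"dx":-0.018,"dy":0.037,"dz":0,"rx":0,"ry":0,"rz":0},{"dx":-0.036,"dy":0.075,"dz":0,"rx":0,"ry":0,"rz":0},{"dx":-0.055,"dy":0.112,"dz":0,"rx":0,"ry":0,"rz":0},{"dx":-0.073,"dy":0.15,"dz":0,"rx":0,"ry":0,"rz":0},{"dx":-0.087,"dy":0.178,"dz":0,"rx":0,"ry":0,"rz":0}]'; python3 -m inch '[{"dx":-0.008,"dy":0.015,"dz":0,"rx":0,"ry":0,"rz":0},{"dx":-0.008,"dy":0.015,"dz":0,"rx":0,"ry":0,"rz":0},{"dx":-0.008,"dy":0.015,"dz":0,"rx":0,"ry":0,"rz":0},{"dx":-0.008,"dy":0.015,"dz":0,"rx":0,"ry":0,"rz":0},{"dx":-0.008,"dy":0.015,"dz":0,"rx":0,"ry":0,"rz":0}]';python3 g.py '(.6135,-.0346,.0438)'
```

```text
time: 12.85
tool_pos: [0.4634, 0.052, 0.1247]
tool_rot: [0.0, 0.73, 0.683, 0.0]
contact_force: [0.6, 0.8, -1.7]
gripper_width: 0.533
grasp_force: 62.0
time: 13.35
tool_pos: [0.6015, -0.0285, 0.1225]
tool_rot: [-0.001, 0.731, 0.682, -0.001]
contact_force: [-0.1, -0.5, -2.6]
gripper_width: 0.539
grasp_force: 62.1
time: 13.85
tool_pos: [0.6117, -0.0341, 0.1232]
tool_rot: [-0.0, 0.731, 0.683, -0.0]
contact_force: [0.4, -0.3, -1.9]
gripper_width: 0.538
grasp_force: 62.1
t 13.8 p [ 0.6117 -0.0341  0.1232] F [ 0.4 -0.3 -1.9] w 0.538 turn [-0.    -0.     0.003]
(.6135,-.0346,.0438) shift [-0.0005  0.0023  0.0993] mm [  1.8  -0.5 -79.4]
```

```bash
python3 -m inch '[{"dx":0,"dy":0.002,"dz":0.02,"rx":0,"ry":0,"rz":0},{"dx":0,"dy":0.002,"dz":0.045,"rx":0,"ry":0,"rz":0},{"dx":0,"dy":0.002,"dz":0.07,"rx":0,"ry":0,"rz":0},{"dx":0,"dy":0.002,"dz":0.083,"rx":0,"ry":0,"rz":0},{"dx":0,"dy":0.002,"dz":0.09,"rx":0,"ry":0,"rz":0}]';  python3 -m inch '[{"dx":0,"dy":0,"dz":0,"rx":0,"ry":0,"rz":0},{"dx":0,"dy":0,"dz":0,"rx":0,"ry":0,"rz":0},{"dx":0,"dy":0,"dz":0.002,"rx":0,"ry":0,"rz":0},{"dx":0,"dy":0,"dz":0.004,"rx":0,"ry":0,"rz":0},{"dx":0,"dy":0,"dz":0.006,"rx":0,"ry":0,"rz":0}]'; python3 -m inch '[{"dx":0,"dy":0,"dz":0,"rx":0,"ry":0,"rz":0},{"dx":0,"dy":0,"dz":0.001,"rx":0,"ry":0,"rz":0},{"dx":0,"dy":0,"dz":0.002,"rx":0,"ry":0,"rz":0},{"dx":0,"dy":0,"dz":0.003,"rx":0,"ry":0,"rz":0},{"dx":0,"dy":0,"dz":0.003,"rx":0,"ry":0,"rz":0}]'; python3 g.py '(.6135,-.0346,.0438)'
```

```text
time: 14.35
tool_pos: [0.6129, -0.0346, 0.0491]
tool_rot: [-0.001, 0.731, 0.683, -0.001]
contact_force: [0.0, 0.1, -2.3]
gripper_width: 0.537
grasp_force: 62.1
time: 14.85
tool_pos: [0.6146, -0.035, 0.047]
tool_rot: [0.0, 0.731, 0.682, 0.0]
contact_force: [-0.0, -0.1, -2.3]
gripper_width: 0.535
grasp_force: 62.1
time: 15.35
tool_pos: [0.6141, -0.0349, 0.0439]
tool_rot: [-0.0, 0.731, 0.682, -0.0]
contact_force: [0.5, -0.0, -2.6]
gripper_width: 0.539
grasp_force: 62.1
t 15.3 p [ 0.6141 -0.0349  0.0439] F [ 0.5 -0.  -2.6] w 0.539 turn [-0.    -0.     0.003]
(.6135,-.0346,.0438) shift [ 0.0003 -0.0007  0.0001] mm [-0.6  0.3 -0.1]
```

```bash
python3 -m inch '[{"dx":0,"dy":0,"dz":0.001,"rx":0,"ry":0,"rz":0},{"dx":0,"dy":0,"dz":0.001,"rx":0,"ry":0,"rz":0},{"dx":0,"dy":0,"dz":0.002,"rx":0,"ry":0,"rz":0},{"dx":0,"dy":0,"dz":0.002,"rx":0,"ry":0,"rz":0}]'
```

```text
time: 15.75
tool_pos: [0.6143, -0.035, 0.0438]
tool_rot: [-0.0, 0.731, 0.683, -0.0]
contact_force: [-4.3, 0.9, 6.4]
gripper_width: 0.539
grasp_force: 62.4
```

Contact. I'll release, rise and go above beaker 55 at (.4581,-.0569).

```bash
python3 -m inch '[{"dx":0,"dy":0,"dz":0,"rx":0,"ry":0,"rz":0},{"dx":0,"dy":0,"dz":0,"rx":0,"ry":0,"rz":0},{"dx":0,"dy":0,"dz":0,"rx":0,"ry":0,"rz":0},{"dx":0,"dy":0,"dz":0,"rx":0,"ry":0,"rz":0},{"dx":0,"dy":0,"dz":0,"rx":0,"ry":0,"rz":0}]' 1;  python3 -m inch '[{"dx":0,"dy":0,"dz":-0.02,"rx":0,"ry":0,"rz":0},{"dx":0,"dy":0,"dz":-0.05,"rx":0,"ry":0,"rz":0},{"dx":0,"dy":0,"dz":-0.09,"rx":0,"ry":0,"rz":0},{"dx":0,"dy":0,"dz":-0.12,"rx":0,"ry":0,"rz":0},{"dx":0,"dy":0,"dz":-0.12,"rx":0,"ry":0,"rz":0}]'; python3 -m inch '[{"dx":0,"dy":0,"dz":0,"rx":0,"ry":0,"rz":0},{"dx":0,"dy":0,"dz":0,"rx":0,"ry":0,"rz":0}]'; python3 g.py '(.4583,-.0569,.12)'
```

```text
time: 16.25
tool_pos: [0.6142, -0.0349, 0.0424]
tool_rot: [-0.0, 0.731, 0.682, -0.0]
contact_force: [-0.4, 0.3, -0.1]
gripper_width: 1.0
grasp_force: 0.0
time: 16.75
tool_pos: [0.6175, -0.0355, 0.1451]
tool_rot: [0.004, 0.731, 0.682, 0.003]
contact_force: [1.1, 0.0, 0.3]
gripper_width: 1.0
grasp_force: 0.0
time: 16.95
tool_pos: [0.6133, -0.0348, 0.1373]
tool_rot: [-0.001, 0.731, 0.682, -0.001]
contact_force: [-0.8, 0.7, -0.5]
gripper_width: 0.997
grasp_force: 0.0
t 16.9 p [ 0.6133 -0.0348  0.1373] F [-0.8  0.7 -0.5] w 0.997 turn [-0.001 -0.     0.003]
(.4583,-.0569,.12) shift [-0.0408 -0.1914  0.022 ] mm [-155.   -22.1  -17.3]
```

```bash
python3 -m inch '[{"dx":-0.008,"dy":-0.04,"dz":0,"rx":0,"ry":0,"rz":0},{"dx":-0.018,"dy":-0.09,"dz":0,"rx":0,"ry":0,"rz":0},{"dx":-0.028,"dy":-0.14,"dz":0.01,"rx":0,"ry":0,"rz":0},{"dx":-0.036,"dy":-0.175,"dz":0.02,"rx":0,"ry":0,"rz":0},{"dx":-0.041,"dy":-0.192,"dz":0.022,"rx":0,"ry":0,"rz":0}]';  python3 -m inch '[{"dx":0,"dy":0,"dz":0,"rx":0,"ry":0,"rz":0},{"dx":0,"dy":0,"dz":0,"rx":0,"ry":0,"rz":0},{"dx":0,"dy":0,"dz":0,"rx":0,"ry":0,"rz":0}]'; python3 g.py '(.4583,-.0569,.017)'
```

```text
time: 17.45
tool_pos: [0.4546, -0.0565, 0.1174]
tool_rot: [-0.003, 0.731, 0.682, -0.002]
contact_force: [0.7, -0.8, 0.6]
gripper_width: 1.002
grasp_force: 0.0
time: 17.75
tool_pos: [0.4595, -0.0571, 0.121]
tool_rot: [0.0, 0.731, 0.683, 0.0]
contact_force: [0.8, 1.0, -0.2]
gripper_width: 0.999
grasp_force: 0.0
t 17.8 p [ 0.4595 -0.0571  0.121 ] F [ 0.8  1.  -0.2] w 0.999 turn [ 0.    -0.     0.003]
(.4583,-.0569,.017) shift [ 1.0e-04 -1.5e-03  1.3e-01] mm [  -1.2    0.2 -104. ]
```

```bash
python3 -m inch '[{"dx":0,"dy":-0.001,"dz":0.03,"rx":0,"ry":0,"rz":0},{"dx":0,"dy":-0.001,"dz":0.065,"rx":0,"ry":0,"rz":0},{"dx":0,"dy":-0.001,"dz":0.1,"rx":0,"ry":0,"rz":0},{"dx":0,"dy":-0.001,"dz":0.12,"rx":0,"ry":0,"rz":0},{"dx":0,"dy":-0.001,"dz":0.13,"rx":0,"ry":0,"rz":0}]'; python3 -m inch '[{"dx":0,"dy":0,"dz":0,"rx":0,"ry":0,"rz":0},{"dx":0,"dy":0,"dz":0,"rx":0,"ry":0,"rz":0},{"dx":0,"dy":0,"dz":0,"rx":0,"ry":0,"rz":0},{"dx":0,"dy":0,"dz":0,"rx":0,"ry":0,"rz":0}]'; for i in 1 2; do python3 -m inch '[{"dx":0,"dy":0,"dz":0,"rx":0,"ry":0,"rz":0},{"dx":0,"dy":0,"dz":0,"rx":0,"ry":0,"rz":0},{"dx":0,"dy":0,"dz":0,"rx":0,"ry":0,"rz":0},{"dx":0,"dy":0,"dz":0,"rx":0,"ry":0,"rz":0},{"dx":0,"dy":0,"dz":0,"rx":0,"ry":0,"rz":0}]' -1; done; python3 g.py '(.618,.0503,.112)'
```

```text
time: 18.25
tool_pos: [0.4574, -0.0566, 0.015]
tool_rot: [-0.001, 0.731, 0.683, -0.001]
contact_force: [-0.7, -0.0, 0.2]
gripper_width: 0.995
grasp_force: 0.0
time: 18.65
tool_pos: [0.4589, -0.0573, 0.0181]
tool_rot: [0.001, 0.731, 0.682, 0.001]
contact_force: [0.4, -0.4, 0.5]
gripper_width: 1.001
grasp_force: 0.0
time: 19.15
tool_pos: [0.4584, -0.0572, 0.0174]
tool_rot: [0.0, 0.731, 0.682, 0.0]
contact_force: [-0.2, -0.1, 2.5]
gripper_width: 0.478
grasp_force: 60.6
time: 19.65
tool_pos: [0.4583, -0.0572, 0.0173]
tool_rot: [0.0, 0.731, 0.682, 0.0]
contact_force: [-0.5, -0.0, 4.6]
gripper_width: 0.48
grasp_force: 60.6
t 19.6 p [ 0.4583 -0.0572  0.0173] F [-0.5 -0.   4.6] w 0.48 turn [0.    0.    0.003]
(.618,.0503,.112) shift [ 0.1477  0.19   -0.1182] mm [159.7 107.5  94.7]
```

```bash
python3 -m inch '[{"dx":0,"dy":0,"dz":-0.015,"rx":0,"ry":0,"rz":0},{"dx":0,"dy":0,"dz":-0.045,"rx":0,"ry":0,"rz":0},{"dx":0,"dy":0,"dz":-0.08,"rx":0,"ry":0,"rz":0},{"dx":0.012,"dy":0.015,"dz":-0.105,"rx":0,"ry":0,"rz":0},{"dx":0.033,"dy":0.042,"dz":-0.118,"rx":0,"ry":0,"rz":0}]';  python3 -m inch '[{"dx":0.027,"dy":0.034,"dz":0,"rx":0,"ry":0,"rz":0},{"dx":0.054,"dy":0.069,"dz":0,"rx":0,"ry":0,"rz":0},{"dx":0.08,"dy":0.103,"dz":0,"rx":0,"ry":0,"rz":0},{"dx":0.102,"dy":0.132,"dz":0,"rx":0,"ry":0,"rz":0},{"dx":0.115,"dy":0.148,"dz":0,"rx":0,"ry":0,"rz":0}]'; python3 -m inch '[{"dx":0,"dy":0,"dz":0,"rx":0,"ry":0,"rz":0},{"dx":0,"dy":0,"dz":0,"rx":0,"ry":0,"rz":0},{"dx":0,"dy":0,"dz":0,"rx":0,"ry":0,"rz":0},{"dx":0,"dy":0,"dz":0,"rx":0,"ry":0,"rz":0},{"dx":0,"dy":0,"dz":0,"rx":0,"ry":0,"rz":0}]';python3 g.py '(.618,.0501,.0323)'
```

```text
time: 20.15
tool_pos: [0.4934, -0.0334, 0.1133]
tool_rot: [0.001, 0.731, 0.682, 0.0]
contact_force: [0.4, -0.2, -1.1]
gripper_width: 0.475
grasp_force: 60.9
time: 20.65
tool_pos: [0.6185, 0.0519, 0.1108]
tool_rot: [-0.0, 0.731, 0.683, -0.0]
contact_force: [-0.2, -0.1, -1.2]
gripper_width: 0.479
grasp_force: 60.9
time: 21.15
tool_pos: [0.6171, 0.0502, 0.1114]
tool_rot: [-0.0, 0.731, 0.682, -0.0]
contact_force: [0.4, 0.1, -0.3]
gripper_width: 0.476
grasp_force: 61.0
t 21.1 p [0.6171 0.0502 0.1114] F [ 0.4  0.1 -0.3] w 0.476 turn [-0.     0.     0.002]
(.618,.0501,.0323) shift [-0.      0.0011  0.0988] mm [  0.9  -0.1 -79.1]
```

```bash
python3 -m inch '[{"dx":0,"dy":0.001,"dz":0.02,"rx":0,"ry":0,"rz":0},{"dx":0,"dy":0.001,"dz":0.045,"rx":0,"ry":0,"rz":0},{"dx":0,"dy":0.001,"dz":0.07,"rx":0,"ry":0,"rz":0},{"dx":0,"dy":0.001,"dz":0.083,"rx":0,"ry":0,"rz":0},{"dx":0,"dy":0.001,"dz":0.09,"rx":0,"ry":0,"rz":0}]';  python3 -m inch '[{"dx":0,"dy":0,"dz":0,"rx":0,"ry":0,"rz":0},{"dx":0,"dy":0,"dz":0,"rx":0,"ry":0,"rz":0},{"dx":0,"dy":0,"dz":0.002,"rx":0,"ry":0,"rz":0},{"dx":0,"dy":0,"dz":0.004,"rx":0,"ry":0,"rz":0},{"dx":0,"dy":0,"dz":0.006,"rx":0,"ry":0,"rz":0}]'; python3 -m inch '[{"dx":0,"dy":0,"dz":0,"rx":0,"ry":0,"rz":0},{"dx":0,"dy":0,"dz":0.001,"rx":0,"ry":0,"rz":0},{"dx":0,"dy":0,"dz":0.002,"rx":0,"ry":0,"rz":0},{"dx":0,"dy":0,"dz":0.003,"rx":0,"ry":0,"rz":0},{"dx":0,"dy":0,"dz":0.003,"rx":0,"ry":0,"rz":0}]'; python3 g.py '(.618,.0501,.0323)'
```

```text
time: 21.65
tool_pos: [0.6171, 0.0505, 0.037]
tool_rot: [-0.001, 0.731, 0.682, -0.001]
contact_force: [0.2, -0.6, -1.3]
gripper_width: 0.478
grasp_force: 60.9
time: 22.15
tool_pos: [0.6188, 0.0506, 0.035]
tool_rot: [0.0, 0.731, 0.682, 0.0]
contact_force: [0.6, -0.2, -1.3]
gripper_width: 0.479
grasp_force: 60.9
time: 22.65
tool_pos: [0.6185, 0.0506, 0.0324]
tool_rot: [-0.0, 0.731, 0.682, -0.0]
contact_force: [-0.6, -0.6, 0.6]
gripper_width: 0.476
grasp_force: 61.2
t 22.6 p [0.6185 0.0506 0.0324] F [-0.6 -0.6  0.6] w 0.476 turn [-0.     0.     0.003]
(.618,.0501,.0323) shift [-0.0007 -0.0006  0.0002] mm [-0.5 -0.5 -0.1]
```

```bash
python3 -m inch '[{"dx":0,"dy":0,"dz":0.001,"rx":0,"ry":0,"rz":0},{"dx":0,"dy":0,"dz":0.001,"rx":0,"ry":0,"rz":0},{"dx":0,"dy":0,"dz":0.001,"rx":0,"ry":0,"rz":0}]'; python3 -m inch '[{"dx":0,"dy":0,"dz":0,"rx":0,"ry":0,"rz":0},{"dx":0,"dy":0,"dz":0,"rx":0,"ry":0,"rz":0},{"dx":0,"dy":0,"dz":0,"rx":0,"ry":0,"rz":0},{"dx":0,"dy":0,"dz":0,"rx":0,"ry":0,"rz":0},{"dx":0,"dy":0,"dz":0,"rx":0,"ry":0,"rz":0}]' 1;  python3 -m inch '[{"dx":0,"dy":0,"dz":-0.02,"rx":0,"ry":0,"rz":0},{"dx":0,"dy":0,"dz":-0.05,"rx":0,"ry":0,"rz":0},{"dx":0,"dy":0,"dz":-0.1,"rx":0,"ry":0,"rz":0},{"dx":0,"dy":0,"dz":-0.15,"rx":0,"ry":0,"rz":0},{"dx":0,"dy":0,"dz":-0.18,"rx":0,"ry":0,"rz":0}]'; python3 -m inch '[{"dx":0,"dy":0,"dz":0,"rx":0,"ry":0,"rz":0},{"dx":0,"dy":0,"dz":0,"rx":0,"ry":0,"rz":0},{"dx":0,"dy":0,"dz":0,"rx":0,"ry":0,"rz":0}]'; python3 g.py '(.4570,-.2947,.16)'
```

```text
time: 22.95
tool_pos: [0.6185, 0.0506, 0.0324]
tool_rot: [-0.0, 0.731, 0.683, -0.0]
contact_force: [-4.0, -0.2, 6.3]
gripper_width: 0.471
grasp_force: 61.2
time: 23.45
tool_pos: [0.6184, 0.0506, 0.0312]
tool_rot: [-0.0, 0.731, 0.682, -0.0]
contact_force: [0.2, 0.4, 0.3]
gripper_width: 0.998
grasp_force: 0.0
time: 23.95
tool_pos: [0.6202, 0.0506, 0.181]
tool_rot: [0.002, 0.731, 0.683, 0.002]
contact_force: [0.1, 0.0, 0.7]
gripper_width: 1.006
grasp_force: 0.0
time: 24.25
tool_pos: [0.6174, 0.0506, 0.1737]
tool_rot: [-0.001, 0.731, 0.682, -0.001]
contact_force: [0.0, 0.0, -0.5]
gripper_width: 1.0
grasp_force: 0.0
t 24.2 p [0.6174 0.0506 0.1737] F [ 0.   0.  -0.5] w 1.0 turn [-0.002  0.     0.003]
(.4570,-.2947,.16) shift [-0.4443 -0.1704  0.0176] mm [-160.4 -345.3  -13.7]
```

```bash
python3 -m inch '[{"dx":-0.03,"dy":-0.012,"dz":0,"rx":0,"ry":0,"rz":0},{"dx":-0.08,"dy":-0.031,"dz":0,"rx":0,"ry":0,"rz":0},{"dx":-0.13,"dy":-0.05,"dz":0,"rx":0,"ry":0,"rz":0},{"dx":-0.18,"dy":-0.069,"dz":0,"rx":0,"ry":0,"rz":0},{"dx":-0.23,"dy":-0.088,"dz":0,"rx":0,"ry":0,"rz":0}]';  python3 -m inch '[{"dx":-0.05,"dy":-0.019,"dz":0,"rx":0,"ry":0,"rz":0},{"dx":-0.1,"dy":-0.038,"dz":0,"rx":0,"ry":0,"rz":0},{"dx":-0.15,"dy":-0.058,"dz":0,"rx":0,"ry":0,"rz":0},{"dx":-0.19,"dy":-0.073,"dz":0.01,"rx":0,"ry":0,"rz":0},{"dx":-0.214,"dy":-0.0825,"dz":0.017,"rx":0,"ry":0,"rz":0}]'; python3 -m inch '[{"dx":0,"dy":0,"dz":0,"rx":0,"ry":0,"rz":0},{"dx":0,"dy":0,"dz":0,"rx":0,"ry":0,"rz":0},{"dx":0,"dy":0,"dz":0,"rx":0,"ry":0,"rz":0},{"dx":0,"dy":0,"dz":0,"rx":0,"ry":0,"rz":0}]'; python3 g.py '(.4570,-.2947,.055)'
python3 - <<'E'
from h import *
a=optics.grab_frame("scene")[80:330,150:450]
cv2.imwrite("pics/c3.png",cv2.resize(a,(720,600))[:,:,::-1])
E
```

```text
time: 24.75
tool_pos: [0.5336, -0.129, 0.173]
tool_rot: [-0.002, 0.731, 0.683, -0.001]
contact_force: [-0.2, 0.1, 0.7]
gripper_width: 0.997
grasp_force: 0.0
time: 25.25
tool_pos: [0.4559, -0.2958, 0.1593]
tool_rot: [-0.002, 0.732, 0.682, -0.0]
contact_force: [0.5, 0.8, 0.5]
gripper_width: 0.999
grasp_force: 0.0
time: 25.65
tool_pos: [0.4586, -0.2935, 0.1617]
tool_rot: [-0.0, 0.73, 0.683, 0.0]
contact_force: [-0.6, -0.0, -0.5]
gripper_width: 1.0
grasp_force: 0.0
t 25.6 p [ 0.4586 -0.2935  0.1617] F [-0.6 -0.  -0.5] w 1.0 turn [ 0.    -0.     0.004]
(.4570,-.2947,.055) shift [-0.0017 -0.0019  0.1333] mm [  -1.6   -1.2 -106.7]
```

View pics/c3.png

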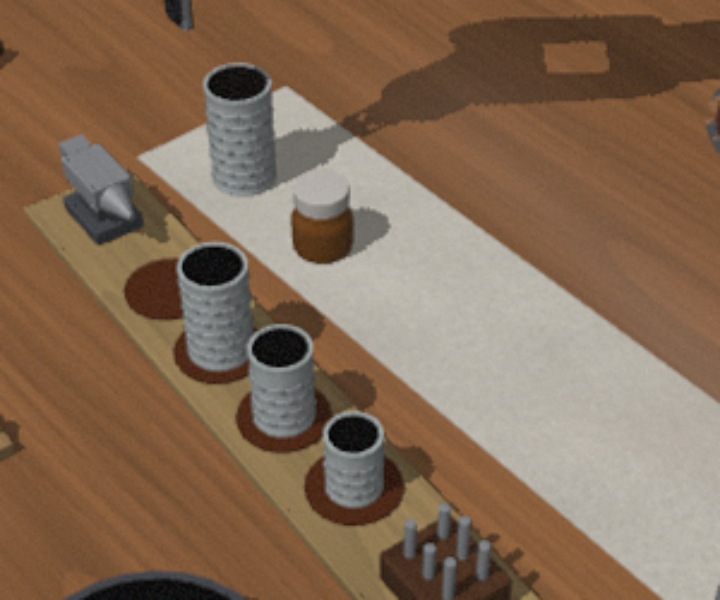

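The three placed beakers stand upright and well centred, at about (215,345), (283,415) and (355,485) in the crop. Pad 1 at (165,288) is free, and the jar is undisturbed at (322,220). Next is beaker 100.

```bash
python3 -m inch '[{"dx":-0.001,"dy":-0.001,"dz":0.03,"rx":0,"ry":0,"rz":0},{"dx":-0.001,"dy":-0.001,"dz":0.065,"rx":0,"ry":0,"rz":0},{"dx":-0.001,"dy":-0.001,"dz":0.1,"rx":0,"ry":0,"rz":0},{"dx":-0.001,"dy":-0.001,"dz":0.12,"rx":0,"ry":0,"rz":0},{"dx":-0.001,"dy":-0.001,"dz":0.133,"rx":0,"ry":0,"rz":0}]'; python3 -m inch '[{"dx":0,"dy":0,"dz":0,"rx":0,"ry":0,"rz":0},{"dx":0,"dy":0,"dz":0,"rx":0,"ry":0,"rz":0},{"dx":0,"dy":0,"dz":0,"rx":0,"ry":0,"rz":0},{"dx":0,"dy":0,"dz":0,"rx":0,"ry":0,"rz":0}]'; for i in 1 2; do python3 -m inch '[{"dx":0,"dy":0,"dz":0,"rx":0,"ry":0,"rz":0},{"dx":0,"dy":0,"dz":0,"rx":0,"ry":0,"rz":0},{"dx":0,"dy":0,"dz":0,"rx":0,"ry":0,"rz":0},{"dx":0,"dy":0,"dz":0,"rx":0,"ry":0,"rz":0},{"dx":0,"dy":0,"dz":0,"rx":0,"ry":0,"rz":0}]' -1; done; python3 g.py '(.5995,-.2055,.15)'
```

```text
time: 26.2
tool_pos: [0.4569, -0.2943, 0.0539]
tool_rot: [-0.001, 0.731, 0.683, -0.0]
contact_force: [-0.8, -0.2, 0.4]
gripper_width: 0.997
grasp_force: 0.0
time: 26.6
tool_pos: [0.458, -0.2959, 0.0567]
tool_rot: [0.001, 0.731, 0.682, 0.0]
contact_force: [0.4, -1.0, 0.3]
gripper_width: 0.999
grasp_force: 0.0
time: 27.1
tool_pos: [0.4577, -0.2956, 0.056]
tool_rot: [0.001, 0.731, 0.682, 0.0]
contact_force: [1.7, -1.0, 3.3]
gripper_width: 0.655
grasp_force: 64.2
time: 27.6
tool_pos: [0.4578, -0.2956, 0.0561]
tool_rot: [0.001, 0.731, 0.682, 0.0]
contact_force: [1.7, 0.2, 5.1]
gripper_width: 0.657
grasp_force: 64.2
t 27.6 p [ 0.4578 -0.2956  0.0561] F [1.7 0.2 5.1] w 0.657 turn [0.001 0.001 0.003]
(.5995,-.2055,.15) shift [ 0.1244  0.1692 -0.1173] mm [141.7  90.1  93.9]
```

```bash
python3 -m inch '[{"dx":0,"dy":0,"dz":-0.015,"rx":0,"ry":0,"rz":0},{"dx":0,"dy":0,"dz":-0.045,"rx":0,"ry":0,"rz":0},{"dx":0,"dy":0,"dz":-0.08,"rx":0,"ry":0,"rz":0},{"dx":0,"dy":0,"dz":-0.105,"rx":0,"ry":0,"rz":0},{"dx":0.01,"dy":0.014,"dz":-0.118,"rx":0,"ry":0,"rz":0}]';  python3 -m inch '[{"dx":0.02,"dy":0.028,"dz":0,"rx":0,"ry":0,"rz":0},{"dx":0.044,"dy":0.06,"dz":0,"rx":0,"ry":0,"rz":0},{"dx":0.07,"dy":0.095,"dz":0,"rx":0,"ry":0,"rz":0},{"dx":0.095,"dy":0.13,"dz":0,"rx":0,"ry":0,"rz":0},{"dx":0.113,"dy":0.155,"dz":0,"rx":0,"ry":0,"rz":0}]'; python3 -m inch '[{"dx":0,"dy":0,"dz":0,"rx":0,"ry":0,"rz":0},{"dx":0,"dy":0,"dz":0,"rx":0,"ry":0,"rz":0},{"dx":0,"dy":0,"dz":0,"rx":0,"ry":0,"rz":0},{"dx":0,"dy":0,"dz":0,"rx":0,"ry":0,"rz":0},{"dx":0,"dy":0,"dz":0,"rx":0,"ry":0,"rz":0}]';python3 g.py '(.5997,-.2064,.0711)'
```

```text
time: 28.1
tool_pos: [0.4684, -0.2883, 0.1508]
tool_rot: [0.0, 0.732, 0.682, -0.0]
contact_force: [-0.1, -0.2, -4.2]
gripper_width: 0.654
grasp_force: 64.8
time: 28.6
tool_pos: [0.5996, -0.2036, 0.1476]
tool_rot: [-0.002, 0.73, 0.683, -0.0]
contact_force: [-0.7, -1.1, -3.9]
gripper_width: 0.656
grasp_force: 65.0
time: 29.1
tool_pos: [0.5982, -0.2067, 0.1496]
tool_rot: [-0.0, 0.731, 0.682, -0.0]
contact_force: [-0.7, 0.3, -3.7]
gripper_width: 0.652
grasp_force: 65.3
t 29.1 p [ 0.5982 -0.2067  0.1496] F [-0.7  0.3 -3.7] w 0.652 turn [-0.    -0.     0.002]
(.5997,-.2064,.0711) shift [0.0005 0.0019 0.0981] mm [  1.5   0.3 -78.5]
```

```bash
python3 -m inch '[{"dx":0,"dy":0.001,"dz":0.02,"rx":0,"ry":0,"rz":0},{"dx":0,"dy":0.002,"dz":0.045,"rx":0,"ry":0,"rz":0},{"dx":0,"dy":0.002,"dz":0.07,"rx":0,"ry":0,"rz":0},{"dx":0,"dy":0.002,"dz":0.083,"rx":0,"ry":0,"rz":0},{"dx":0,"dy":0.002,"dz":0.089,"rx":0,"ry":0,"rz":0}]';  python3 -m inch '[{"dx":0,"dy":0,"dz":0,"rx":0,"ry":0,"rz":0},{"dx":0,"dy":0,"dz":0,"rx":0,"ry":0,"rz":0},{"dx":0,"dy":0,"dz":0.002,"rx":0,"ry":0,"rz":0},{"dx":0,"dy":0,"dz":0.004,"rx":0,"ry":0,"rz":0},{"dx":0,"dy":0,"dz":0.006,"rx":0,"ry":0,"rz":0}]'; python3 -m inch '[{"dx":0,"dy":0,"dz":0,"rx":0,"ry":0,"rz":0},{"dx":0,"dy":0,"dz":0.001,"rx":0,"ry":0,"rz":0},{"dx":0,"dy":0,"dz":0.002,"rx":0,"ry":0,"rz":0},{"dx":0,"dy":0,"dz":0.003,"rx":0,"ry":0,"rz":0},{"dx":0,"dy":0,"dz":0.003,"rx":0,"ry":0,"rz":0}]'; python3 g.py '(.5997,-.2064,.0711)'
```

```text
time: 29.6
tool_pos: [0.5991, -0.206, 0.0761]
tool_rot: [-0.002, 0.731, 0.682, -0.001]
contact_force: [1.3, 0.6, -4.2]
gripper_width: 0.653
grasp_force: 65.3
time: 30.1
tool_pos: [0.6007, -0.2065, 0.0742]
tool_rot: [0.0, 0.731, 0.682, 0.0]
contact_force: [-0.4, 0.3, -3.5]
gripper_width: 0.654
grasp_force: 65.3
time: 30.6
tool_pos: [0.6004, -0.2064, 0.0712]
tool_rot: [-0.0, 0.731, 0.682, -0.0]
contact_force: [-0.8, -0.4, -3.2]
gripper_width: 0.652
grasp_force: 65.3
t 30.6 p [ 0.6004 -0.2064  0.0712] F [-0.8 -0.4 -3.2] w 0.652 turn [-0.    -0.     0.003]
(.5997,-.2064,.0711) shift [-0.0001 -0.0008  0.0001] mm [-0.7 -0.  -0.1]
```

```bash
python3 -m inch '[{"dx":0,"dy":0,"dz":0.001,"rx":0,"ry":0,"rz":0},{"dx":0,"dy":0,"dz":0.002,"rx":0,"ry":0,"rz":0},{"dx":0,"dy":0,"dz":0.002,"rx":0,"ry":0,"rz":0},{"dx":0,"dy":0,"dz":0.002,"rx":0,"ry":0,"rz":0}]'
```

```text
time: 31.0
tool_pos: [0.6006, -0.2064, 0.071]
tool_rot: [0.0, 0.731, 0.683, -0.0]
contact_force: [-3.9, 1.7, 6.1]
gripper_width: 0.653
grasp_force: 66.1
```

Contact. I'll release, rise, back away toward the robot and check.

```bash
python3 -m inch '[{"dx":0,"dy":0,"dz":0,"rx":0,"ry":0,"rz":0},{"dx":0,"dy":0,"dz":0,"rx":0,"ry":0,"rz":0},{"dx":0,"dy":0,"dz":0,"rx":0,"ry":0,"rz":0},{"dx":0,"dy":0,"dz":0,"rx":0,"ry":0,"rz":0},{"dx":0,"dy":0,"dz":0,"rx":0,"ry":0,"rz":0}]' 1;  python3 -m inch '[{"dx":0,"dy":0,"dz":-0.02,"rx":0,"ry":0,"rz":0},{"dx":0,"dy":0,"dz":-0.05,"rx":0,"ry":0,"rz":0},{"dx":0,"dy":0,"dz":-0.1,"rx":0,"ry":0,"rz":0},{"dx":0,"dy":0,"dz":-0.15,"rx":0,"ry":0,"rz":0},{"dx":0,"dy":0,"dz":-0.2,"rx":0,"ry":0,"rz":0}]'; python3 -m inch '[{"dx":-0.04,"dy":-0.04,"dz":0,"rx":0,"ry":0,"rz":0},{"dx":-0.09,"dy":-0.08,"dz":0,"rx":0,"ry":0,"rz":0},{"dx":-0.13,"dy":-0.12,"dz":0,"rx":0,"ry":0,"rz":0},{"dx":-0.17,"dy":-0.16,"dz":0,"rx":0,"ry":0,"rz":0},{"dx":-0.2,"dy":-0.19,"dz":0,"rx":0,"ry":0,"rz":0}]'; python3 -m inch '[{"dx":0,"dy":-0.05,"dz":0,"rx":0,"ry":0,"rz":0},{"dx":0,"dy":-0.07,"dz":0,"rx":0,"ry":0,"rz":0},{"dx":0,"dy":-0.07,"dz":0,"rx":0,"ry":0,"rz":0},{"dx":0,"dy":-0.07,"dz":0,"rx":0,"ry":0,"rz":0},{"dx":0,"dy":-0.07,"dz":0,"rx":0,"ry":0,"rz":0}]'
python3 - <<'E'
from h import *
a=optics.grab_frame("top")[150:350,160:540];b=optics.grab_frame("scene")[80:330,150:450]
cv2.imwrite("pics/c4.png",np.vstack([cv2.resize(a,(480,253)),cv2.resize(b,(480,340))])[:,:,::-1])
P=[(.5995,-.2055),(.608,-.1213),(.6133,-.0355),(.618,.0503)]
I={n:optics.grab_frame(n) for n in C}
for (x,y),h,d in zip(P,(.1,.085,.07,.055),(57,52,47,42)):
    X=np.array([x,y,h+.015]); w=d/2.1
    u={n:dark(I[n],(*proj(n,X),w+2,w+2 if n=="top" else w*.75),80)[0] for n in C}
    T,e=tri(u["scene"],u["top"]); print(h,T.round(4),round(e,2),"off mm",(1000*(T-X)).round(1))
E
```

```text
time: 31.5
tool_pos: [0.6005, -0.2064, 0.0696]
tool_rot: [0.0, 0.731, 0.682, 0.0]
contact_force: [-0.4, 0.1, -0.1]
gripper_width: 1.001
grasp_force: 0.0
time: 32.0
tool_pos: [0.6004, -0.2063, 0.2327]
tool_rot: [0.001, 0.731, 0.683, 0.0]
contact_force: [0.5, -0.3, -0.6]
gripper_width: 0.996
grasp_force: 0.0
time: 32.5
tool_pos: [0.4361, -0.3571, 0.2313]
tool_rot: [0.001, 0.731, 0.682, -0.0]
contact_force: [-0.4, 0.4, 0.7]
gripper_width: 0.998
grasp_force: 0.0
time: 33.0
tool_pos: [0.3829, -0.3518, 0.2304]
tool_rot: [0.001, 0.731, 0.683, 0.0]
contact_force: [0.0, 0.3, 1.0]
gripper_width: 1.003
grasp_force: 0.0
0.1 [ 0.5999 -0.206   0.1142] 0.32 off mm [ 0.4 -0.5 -0.8]
0.085 [ 0.6076 -0.1232  0.0993] 0.37 off mm [-0.4 -1.9 -0.7]
0.07 [ 0.6134 -0.0362  0.0843] 0.25 off mm [ 0.1 -0.7 -0.7]
0.055 [0.618  0.0505 0.0696] 0.28 off mm [-0.   0.2 -0.4]
```

View pics/c4.png

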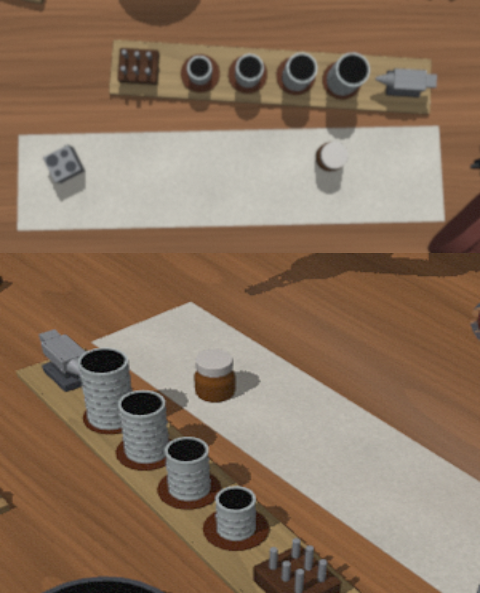

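All four beakers stand upright in descending order from the anvil, each within 2 mm of its pad centre. In the top crop they are at (350,72), (300,72), (249,70) and (200,70). The jar is in place and the arm is clear, so I'm handing in.

```bash
python3 -c "from plant import ticket; print(ticket.job_done())"
```

```text
the job is handed in; nothing more can be done
None
```

The job is handed in: the four beakers stand upright in height order from the anvil, each measured within about 2 mm of its pad centre, and the jar stands where it was; the hand-in returned no verdict.

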